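# Close up the cam cover: tighten the filler cap and press the coil cover home

## Task

First turn the oil filler cap on the engine's aluminium cam cover clockwise until it stops. Then take the black coil cover from the bench, set it over the two plug towers and press it straight down until it snaps and sits fully home on its rubber gasket. Keep pressing it down firmly, about 10 to 15 N, and finish like that, still pressing, without disturbing the spanner, the bearing and the piston.

Things in the scene. Friction and masses are not known exactly. Their poses are not given: they have to be found in the camera images.
- head: Aluminium cam cover, fixed to the bench: 130 (x) x 250 (y) mm, deck 50 mm above the bench, foot flange 150 x 270 mm, 14 mm high. Origin: centre of its underside; z up; y runs along its length, from the plug towers (at y = -32 and -78 mm) to the filler cap (x = 0, y = +80 mm). Place and yaw vary; it may be left or right on the bench.
- seat (a point): Centre of the coil cover's seat on the cam cover, at head x = 0, y = -55 mm, 53 mm above the bench (top of the gasket); axes parallel to head. The gasket is two rubber strips, 56 mm along x and 12 mm along y, centred 47 mm either side along y. Fully home, the cover's origin lies here, its y along this y (either way round).
- cap (a joint): Turn of the oil filler cap on the cam cover, rad: it grows clockwise seen from above, from 0 (loose) to a hard stop at 1.4 (tight). It starts between 0 and 0.3, is captive, does not rise or sink, and turns with a steady friction of about 0.12 N m and stays where it is left.
- cap_grip (a point): Middle of the wing bar on the black filler cap, 91 mm above the bench, on the cap's axis. The bar is 50 mm long, along this point's x axis (which turns with the cap), 14 mm thick along its y axis and 22 mm high (from 11 mm below to 11 mm above this point); it stands on a round cap 56 mm in diameter.
- cover: Loose black plastic coil cover, about 0.1 kg, an upside-down tray: 52 mm (its x) x 98 mm (its y) x 37 mm high, plus a grip rib on top. Origin: centre of its underside, z up. The hollow inside is 44 x 90 mm, 32 mm deep. In the middle of each long wall is a window 20 mm wide, 5 to 18 mm above the lower edge. It lies upright on the bench; place and yaw vary.
- cover_rib (a point): Middle of the coil cover's grip rib, 47 mm above the cover's origin. The rib is 16 mm thick (cover x), 60 mm long (cover y) and 20 mm high (from 10 mm below to 10 mm above this point), standing on the flat top of the cover.
- spanner: Bystander: steel spanner 180 mm long, lying on the bench beyond the work. Leave it alone.
- bearing: Bystander: steel bearing ring 62 mm in diameter, 18 mm high; origin at the centre of its underside. Leave it alone.
- piston: Bystander: aluminium piston 68 mm in diameter, 54 mm high, standing; origin at the centre of its underside. Leave it alone.
- towers (a point): Midpoint between the tops of the two round plug towers, 30.5 mm above seat. The towers stand 23 mm either side of it along head y; they are 41 mm in diameter up to 22 mm above seat, then taper to 24 mm at the top. The coil cover fits over both with 1.5 mm of play on every side.
- clips (a point): Midpoint between two steel clip noses, 11.5 mm above seat: round (16 mm balls), spring loaded, they stick out to head +x and -x, to 24.5 mm from here. Coming down, the cover's lower edge meets them 17 mm above the seat; it takes about 10 to 16 N to push past, then a few N; 6 mm above the seat they snap out into its windows and the force drops; then it stops on the gasket.
There are look-alikes about, which are no part of the job. Several things have the shape of the cover; the one meant has the colours described above.

How it is judged:
By the outcome, as a careful person would: the job done as asked, in the order asked, and still so for the second after the job is handed in, while the arm keeps its last pose, push and grip.
It also fails if it takes over 61 s, if anything falls off the work surface, if the arm or the gripper's body presses on something with over 40 N, if the wrist force passes 120 N, or if a joint passes its speed limit or range.

## Robot

A 6-joint arm with a two-finger parallel gripper is mounted at the origin on the work surface. World frame = base frame: x ahead of the robot, y to its left, z up, the work surface at z = 0. Lengths are in mm, angles in rad, forces in N, time in s.
With the tool pointing down it reaches from about 350 to 975 mm from the base axis. Payload 7.1 kg.
Tool frame: the origin (TCP) lies on the front face of the gripper's body, between the roots of the fingers; the fingertips stand 80 mm ahead of it and the grasp point (between the pads) lies 61 mm ahead of it (env.tips_ahead is the distance from the TCP to the fingertips, in mm); z points along the fingers, y is the direction in which the jaws open and shut (so a half turn about z gives the same grasp; the last joint's range is limited). The gripper opens to 88 mm and grips with 3 to 60 N. Pads are 20 mm wide; open, the fingers measure 115 mm over their backs; the gripper's body (75 mm by 178 mm) begins 61 mm behind the grasp point.
Start: joints at [-1.155, 0.423, 1.63, -0, 1.089, -0.019], TCP at [263.283, -566.822, 302.675] pointing down, gripper open.
Joint ranges: [-3, 3], [-0.9, 2.11], [0.09, 2.58], [-1.31, 4.45], [0.11, 2.69], [-2.54, 2.54]. Speed limits (rad/s): [2.39, 2.39, 3.01, 3.14, 3.14, 3.14].

## Interface

Orientations are given as a unit quaternion [x, y, z, w].
In Python, from station import env, set_gripper, viewer, workorder gives the robot as it stands. Calls block until the motion is done:
- env.reach(position, orientation): joint-space move of the TCP to a pose.
- env.move_l(position, rot=None, rate=150, f_stop=None): straight line of the TCP; rot=None keeps the orientation; rate is the mean speed in mm/s. With f_stop (N) it stops when the force on the tool has changed by that much, and returns True; else False.
- env.move_joints(angles): joint-space move.
- set_gripper(opening): finger opening in mm; the grip force is fixed at half the most; returns when the fingers have stopped.
- env.hold(seconds).
- env.ik(position, orientation): joint angles nearest the present ones, or None.
- env.read_state(): the state.
- viewer.camera(name): name is "scene" or "top" or "wrist"; returns the picture (420x560x3 uint8, blue, green, red); there is no depth.
- viewer.camera_params(name): a dict with "fx", "fy", "cx", "cy" (pixels), "dist" ([k1, k2, p1, p2, k3] as OpenCV has them; the pictures are not rectified), "pose" (4x4, takes a point from camera to world coordinates); the wrist camera has in their place "tool_from_camera" (4x4, takes a point from camera to tool coordinates, whose origin is the TCP and whose axes are the flange's). Camera axes: x right, y up, looking along -z (the intrinsics and any distortion apply to the point x, -y, -z); pixel columns grow to the right and rows downward; lengths in mm; the calibration is good to about 2 mm. A picture is of the moment at which its call begins: read the wrist's pose just before it. camera_params takes no time and is no camera call.
A pose or a line that the arm cannot do raises env.IKError and nothing moves.
- workorder.sign_off(): hands the job in, once; it reports no verdict.
The state is a dict: "time_s": time; "qpos": joint angles; "dq": joint speeds; "tau": joint torques, N m; "tool_pos": TCP position; "orientation": TCP orientation; "force": force on the tool from outside, world axes, zero at the start; "wrist_torque": the same for the moment, N m; "width": finger opening in mm.
Only numpy, scipy, OpenCV 4.12 (cv2) and the standard library are available. Lean on these libraries where they do the work, as an engineer would, in place of code of your own. Each camera call takes 0.05 s, during which the arm holds its last target.

## Working session

There is one attempt and no reset: what is moved stays moved. The work goes in short steps, each a Python script; the robot and the scene stay as the last script left them, time stands still between calls to the robot, and variables do not carry over. Pictures are saved under pics/ and viewed, and the job is handed in when it is done.

```bash
ls; mkdir -p pics
python3 - <<'E'
from station import env,viewer
import cv2,numpy as np
for n in ["top","scene","wrist"]:
    cv2.imwrite(f"pics/{n}0.png",viewer.camera(n)); p=viewer.camera_params(n); print(n,{k:np.round(v,3).tolist() for k,v in p.items()})
print(env.read_state())
E
```

```text
pics
top {'fx': 392.144, 'fy': 392.144, 'cx': 279.385, 'cy': 207.745, 'dist': [-0.066, 0.0, 0.0, 0.0, 0.0], 'pose': [[-0.022, 0.998, -0.052, 536.793], [-1.0, -0.022, 0.013, 18.394], [0.012, 0.052, 0.999, 954.2], [0.0, 0.0, 0.0, 1.0]]}
scene {'fx': 429.182, 'fy': 429.182, 'cx': 278.97, 'cy': 210.385, 'dist': [-0.045, 0.0, 0.0, 0.0, 0.0], 'pose': [[0.544, -0.589, 0.597, 1120.777], [0.839, 0.39, -0.379, -317.364], [-0.01, 0.707, 0.707, 688.263], [0.0, 0.0, 0.0, 1.0]]}
wrist {'fx': 369.968, 'fy': 369.968, 'cx': 282.47, 'cy': 210.352, 'dist': [-0.069, 0.0, 0.0, 0.0, 0.0], 'tool_from_camera': [[-0.0, 0.962, 0.273, 75.179], [1.0, 0.0, 0.0, -0.043], [0.0, 0.273, -0.962, -81.547], [0.0, 0.0, 0.0, 1.0]]}
{'time_s': 0.15, 'qpos': array([-1.15499892e+00,  4.23716494e-01,  1.63050032e+00,  2.77577051e-05,
        1.08860475e+00, -1.89868495e-02]), 'dq': array([ 0.00151177, -0.0022892 , -0.00240031,  0.00058068, -0.00184069,
       -0.00012822]), 'tau': array([-5.00903570e-04, -5.44986677e+01, -2.73920846e+01,  6.42630388e-02,
        2.03395018e-02, -8.24008134e-05]), 'tool_pos': array([ 263.15899631, -566.52562158,  302.05379506]), 'orientation': array([ 9.76464450e-01,  2.15677538e-01, -1.09062295e-04, -6.04827238e-04]), 'force': array([ 0.53973913, -0.27148486,  0.03740232]), 'wrist_torque': array([-0.02502289,  0.02876072, -0.01349725]), 'width': 87.39608411656116}
```

View pics/top0.png

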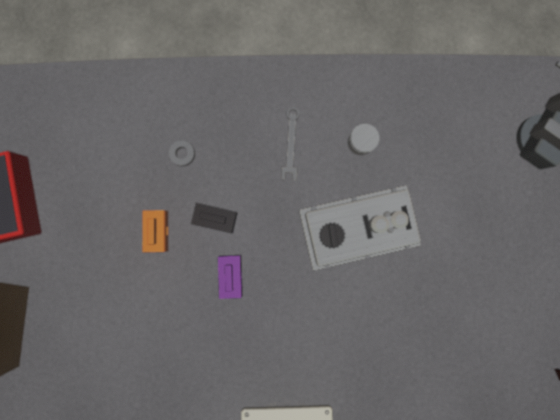

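View pics/scene0.png

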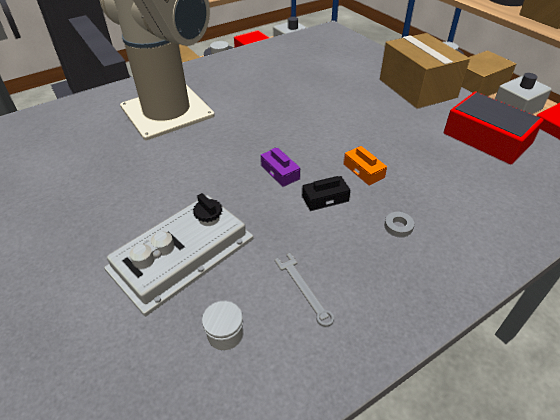

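The top view shows the black cover at (214,218), the cap at (332,236), and the towers at about (390,222). The orange and purple covers are decoys. Next I'll write the helpers and get rough positions.

```bash
cat > h.py <<'E'
from station import env,set_gripper,viewer,workorder
import cv2,numpy as np
from scipy.spatial.transform import Rotation as R
def down(yaw): # tool z down, tool x at angle yaw in world
    return (R.from_euler('z',yaw)*R.from_euler('x',np.pi)).as_quat()
def cam(n,st=None):
    p=viewer.camera_params(n)
    if n=="wrist":
        T=np.eye(4);T[:3,:3]=R.from_quat(st['orientation']).as_matrix();T[:3,3]=st['tool_pos']
        p['pose']=T@np.array(p['tool_from_camera'])
    return p
def cast(p,uv,z):
    K=np.array([[p['fx'],0,p['cx']],[0,p['fy'],p['cy']],[0,0,1]])
    q=cv2.undistortPoints(np.array(uv,float).reshape(-1,1,2),K,np.array(p['dist'])).reshape(-1,2)
    P=np.array(p['pose']); d=np.c_[q[:,0],-q[:,1],-np.ones(len(q))]@P[:3,:3].T
    o=P[:3,3]; return (o+d*((z-o[2])/d[:,2])[:,None])[:,:2]
def rect(mask):
    cs,_=cv2.findContours(mask.astype(np.uint8),cv2.RETR_EXTERNAL,cv2.CHAIN_APPROX_NONE)
    return max(cs,key=cv2.contourArea)[:,0,:].astype(float)
E
python3 - <<'E'
from h import *
im=cv2.imread('pics/top0.png');p=cam('top')
cv2.imwrite('pics/topz.png',cv2.resize(im[170:290,180:440],None,fx=3,fy=3,interpolation=cv2.INTER_CUBIC))
print(cast(p,[[214,218]],37),cast(p,[[332,236]],85),cast(p,[[390,222]],83))
E
```

```text
[[563.89321977 159.55036157]] [[ 516.80174634 -108.53793879]] [[ 544.84103398 -240.32576547]]
```

View pics/topz.png

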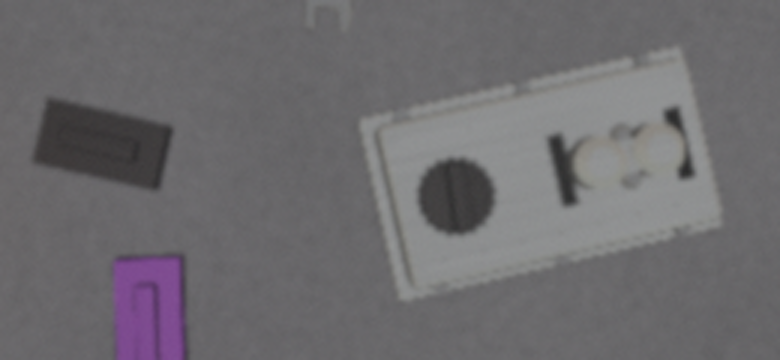

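Run:
```python
from h import *
c=np.array([531,-175]); 
env.reach([c[0]-20,c[1],270],down(3.35)); env.hold(0.2)
st=env.read_state(); im=viewer.camera('wrist'); cv2.imwrite('pics/w1.png',im)
np.savez('w1.npz',pos=st['tool_pos'],q=st['orientation']); print(st['time_s'],st['tool_pos'],st['qpos'])
```

```text
2.1833 [ 510.93192889 -175.5562189   270.02620579] [-3.52974258e-01  3.42070899e-01  1.84411770e+00 -4.68060883e-05
  9.55272230e-01 -2.13094731e+00]
```

View pics/w1.png

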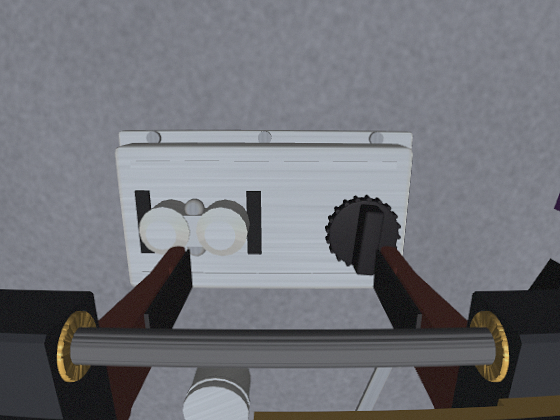

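The wrist view shows tower tops near (163,230) and (222,230), gasket strips at (143,222) and (254,222), and the cap at (363,233) with its bar near-vertical. I'll zoom in for detail.

Run:
```python
from h import *
im=cv2.imread('pics/w1.png')
a=cv2.resize(im[185:285,315:415],None,fx=6,fy=6,interpolation=cv2.INTER_CUBIC); a=cv2.convertScaleAbs(a,alpha=2.5)
cv2.imwrite('pics/cap1.png',a)
b=cv2.resize(im[170:270,130:270],None,fx=5,fy=5,interpolation=cv2.INTER_CUBIC)
cv2.imwrite('pics/tow1.png',b)
```

```text
(no output)
```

View pics/cap1.png

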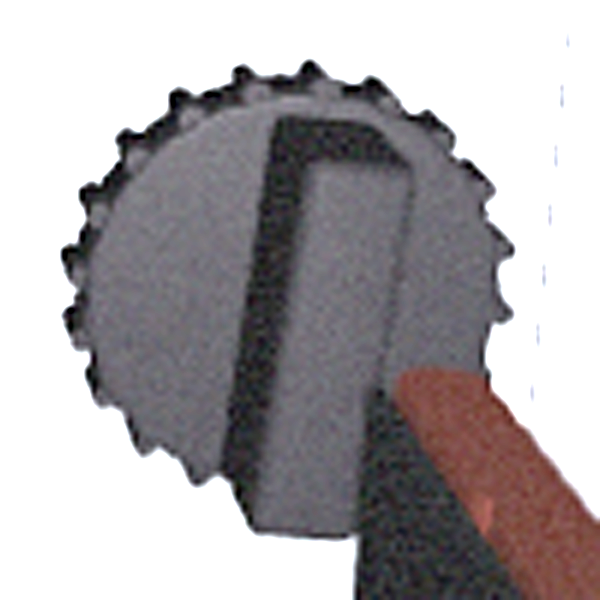

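View pics/tow1.png

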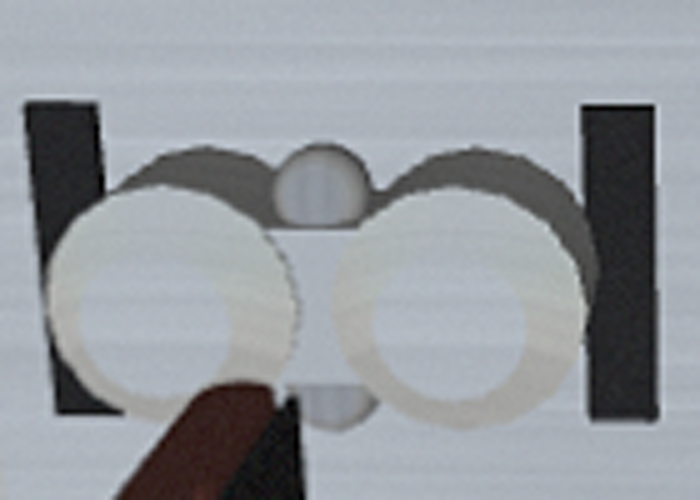

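Run:
```python
from h import *
f=np.load('w1.npz');p=cam('wrist',dict(tool_pos=f['pos'],orientation=f['q']))
def un(pts,s,o): return (np.array(pts,float)+.5)/s-.5+np.array(o)
B=cast(p,un([[308,165],[410,165],[255,528],[352,535]],6,(315,185)),102)
print('bar',B,B.mean(0),np.linalg.norm(B[0]-B[1]),np.linalg.norm(B[0]-B[2]))
print('ang',[np.degrees(np.arctan2(*(B[i]-B[j])[::-1])) for i,j in((0,2),(1,3))])
print('capdisc',cast(p,un([[293,302]],6,(315,185)),80))
T=cast(p,un([[154,327],[449,327]],5,(130,170)),83.5);d=T[1]-T[0]
print('tow',T,T.mean(0),np.linalg.norm(d),'head yaw',np.degrees(np.arctan2(d[1],d[0]))-90)
G=cast(p,un([[582,105],[655,105],[590,420],[657,420],[25,102],[98,102],[57,412]],5,(130,170)),53)
print(G,'seat y centre',G[:4].mean(0))
print('strip mid top-edge', (G[0]+G[1]+G[4]+G[5])/4)
d=(G[0]+G[1]-G[4]-G[5])/2;print(np.linalg.norm(d),np.degrees(np.arctan2(d[1],d[0]))-90)
```

```text
bar [[ 496.59460892 -118.33726765]
 [ 494.1098502  -106.5024392 ]
 [ 542.94549518 -112.2530309 ]
 [ 541.44750236 -100.17092167]] [ 518.77436416 -109.31591485] 12.092856999445386 46.74850365507218
ang [np.float64(-172.52183981012112), np.float64(-172.38177496961094)]
capdisc [[ 520.07185504 -108.92200401]]
tow [[ 551.42099377 -263.44160324]
 [ 541.8626146  -218.50422087]] [ 546.64180419 -240.97291206] 45.94269197849607 head yaw 12.00810438396583
[[ 510.64447621 -206.29085825]
 [ 508.16674091 -194.46459593]
 [ 565.53085389 -194.90219798]
 [ 563.11944352 -183.50107662]
 [ 529.16729739 -297.8054121 ]
 [ 526.64720176 -285.62899519]
 [ 583.71111815 -286.85071886]] seat y centre [ 536.86537863 -194.7896822 ]
strip mid top-edge [ 518.65642907 -246.04746537]
93.1944778268015 11.450848327079854
```

Run:
```python
from h import *
c=[518.8,-109.0];q=down(np.pi+np.radians(7.6))
env.reach([*c,215],q); print(env.move_l([*c,163],q,rate=100,f_stop=8))
set_gripper(0);env.hold(.2)
st=env.read_state();print(st['time_s'],st['width'],st['force'],st['wrist_torque'],st['tool_pos'],st['qpos'])
j=st['qpos'].copy()
for i in range(9):
    j[5]+=0.1; env.move_joints(j); s=env.read_state(); print(round(s['time_s'],2),round(s['qpos'][5],3),s['wrist_torque'].round(3),s['force'].round(1),round(s['width'],1))
    if abs(s['wrist_torque'][2])>.6: break
```

```text
False
4.6667 13.998031845207809 [-0.19684477 -0.21326437  0.03613127] [-0.05738167 -0.16912298 -0.0201297 ] [ 518.79606438 -109.02014092  162.96893975] [-2.29573829e-01  4.95515866e-01  1.92419212e+00 -8.38530167e-06
  7.21910527e-01 -1.93293654e+00]
4.92 -1.835 [ 0.08  -0.157 -0.112] [-0.2  0.2  0.1] 13.9
5.17 -1.737 [ 0.221 -0.097 -0.146] [-0.1  1.  -0.5] 14.3
5.42 -1.638 [ 0.342 -0.166 -0.163] [-0.2  2.5 -0.1] 13.5
5.67 -1.538 [ 0.558 -0.203 -0.114] [0.3 3.  0.5] 13.5
5.92 -1.438 [ 0.75  -0.3   -0.101] [0.4 4.1 0.1] 13.5
6.17 -1.338 [ 0.995 -0.322 -0.066] [1.2 4.7 0.7] 13.8
6.42 -1.238 [ 1.031 -0.345 -0.177] [2.  5.5 0.6] 13.9
6.67 -1.138 [ 1.145 -0.33  -0.109] [ 2.1  5.7 -0.9] 14.0
6.92 -1.038 [ 1.096 -0.415 -0.085] [1.6 6.6 0.3] 13.8
```

Run:
```python
from h import *
j=env.read_state()['qpos'].copy()
for i in range(16):
    j[5]+=0.05; env.move_joints(j); s=env.read_state(); print(round(s['time_s'],2),round(s['qpos'][5],3),s['wrist_torque'].round(3),s['force'].round(1),round(s['width'],1))
    if abs(s['wrist_torque'][2])>.45: break
```

```text
7.17 -0.992 [ 0.7   -0.274 -0.052] [1.4 3.7 0.6] 14.0
7.42 -0.941 [ 0.77  -0.328 -0.125] [0.8 5.  0.7] 13.7
7.67 -0.89 [ 0.826 -0.337 -0.15 ] [2.3 4.3 1. ] 14.0
7.92 -0.84 [ 0.921 -0.382 -0.126] [ 1.6  4.3 -0.3] 13.7
8.17 -0.79 [ 0.938 -0.391 -0.104] [ 1.3  5.4 -0.3] 14.0
8.42 -0.74 [ 0.94  -0.381 -0.108] [ 2.   4.2 -0.3] 13.8
8.67 -0.69 [ 0.956 -0.407 -0.156] [ 2.7  5.7 -0.4] 13.7
8.92 -0.64 [ 0.908 -0.451 -0.134] [2.5 5.8 0. ] 13.7
9.17 -0.591 [ 1.006 -0.506  0.318] [1.5 6.4 0.3] 13.4
9.42 -0.541 [ 0.553 -0.574  0.608] [ 2.8  3.6 -1.2] 14.2
```

Run:
```python
from h import *
set_gripper(60); st=env.read_state(); p=st['tool_pos']
env.move_l([p[0],p[1],215],rate=150)
# check cap picture with wrist
env.reach([500.8,-175.5,270],down(3.35)); env.hold(.15); st=env.read_state(); im=viewer.camera('wrist'); cv2.imwrite('pics/w2.png',im)
np.savez('w2.npz',pos=st['tool_pos'],q=st['orientation'])
yw=np.radians(78); t=np.array([np.cos(yw),np.sin(yw)])
env.reach([*(np.array([564,159.5])-40*t),260],down(yw)); env.hold(.2)
st=env.read_state(); im=viewer.camera('wrist'); cv2.imwrite('pics/w3.png',im)
np.savez('w3.npz',pos=st['tool_pos'],q=st['orientation']); print(st['time_s'],st['tool_pos'],st['qpos'],st['force'])
```

```text
14.7667 [555.73257597 120.08681165 260.03842371] [ 1.91901829e-01  3.94718584e-01  1.78951569e+00 -5.49958940e-05
  9.57266902e-01  4.01664736e-01] [-0.81566642 -0.08631542  0.64321693]
```

View pics/w2.png

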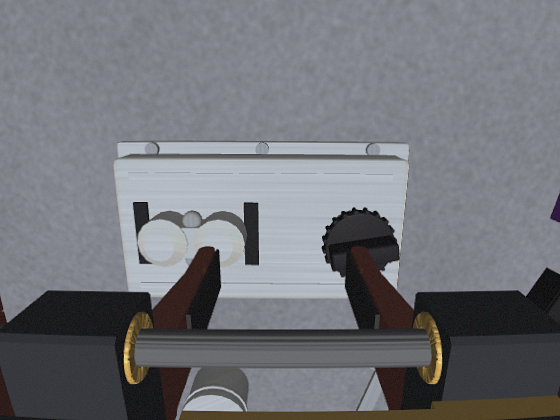

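View pics/w3.png

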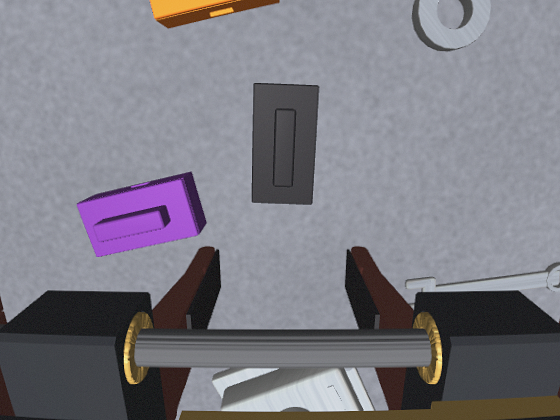

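The cap bar is now nearly along head y, at the stop. The black cover is at about (285,143) in w3, with its rib at (285,148). The purple decoy is to the left, clear of the gripper.

Run:
```python
from h import *
im=cv2.imread('pics/w3.png')
a=cv2.convertScaleAbs(cv2.resize(im[75:215,230:340],None,fx=5,fy=5,interpolation=cv2.INTER_CUBIC)[:600],alpha=2.2); cv2.imwrite('pics/cov.png',cv2.convertScaleAbs(cv2.resize(im[75:215,230:340],None,fx=4.2,fy=4.2,interpolation=cv2.INTER_CUBIC),alpha=2.2))
f=np.load('w3.npz');p=cam('wrist',dict(tool_pos=f['pos'],orientation=f['q']))
hsv=cv2.cvtColor(im,cv2.COLOR_BGR2HSV); m=(hsv[...,2]<95); m[:60]=0;m[225:]=0;m[:,:235]=0;m[:,345:]=0
c=rect(m); r=cv2.minAreaRect(c.astype(np.float32)); print(r, len(c))
W=cast(p,c,37); r=cv2.minAreaRect(W.astype(np.float32)); print('cover top@37',r)
```

```text
((283.2963562011719, 143.38734436035156), (65.06854248046875, 119.81269836425781), 2.38594388961792) 358
cover top@37 ((566.0242309570312, 162.4266357421875), (97.39286804199219, 51.65864944458008), 75.8788833618164)
```

View pics/cov.png

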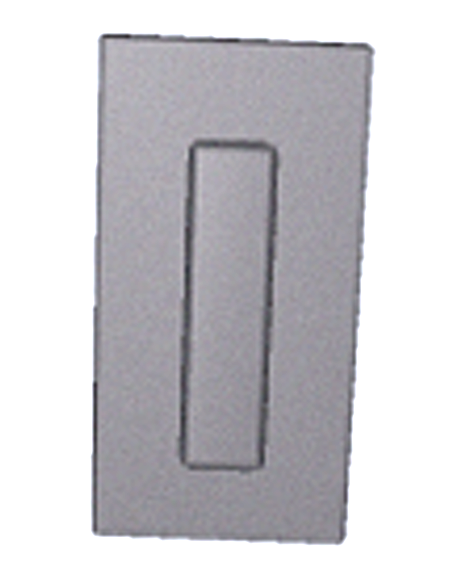

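Run:
```python
from h import *
f=np.load('w3.npz');p=cam('wrist',dict(tool_pos=f['pos'],orientation=f['q']))
c=(np.array([[192,143],[275,145],[183,467],[262,468]])+.5)/4.2-.5+[230,75]
B=cast(p,c,57);print(B.mean(0),[np.degrees(np.arctan2(*(B[i]-B[j])[::-1])) for i,j in((0,2),(1,3))])
env.reach([507,-249,270],down(np.radians(12))); env.hold(.2)
st=env.read_state(); im=viewer.camera('wrist'); cv2.imwrite('pics/w4.png',im)
np.savez('w4.npz',pos=st['tool_pos'],q=st['orientation']); print(st['time_s'],st['tool_pos'],st['qpos'])
```

```text
[566.12141652 162.39905313] [np.float64(76.06263976860217), np.float64(76.09204101315503)]
16.4083 [ 507.4264635  -248.05541608  269.95422505] [-4.75781855e-01  3.76499466e-01  1.79066194e+00  6.97918118e-05
  9.74507538e-01  8.83592731e-01]
```

View pics/w4.png

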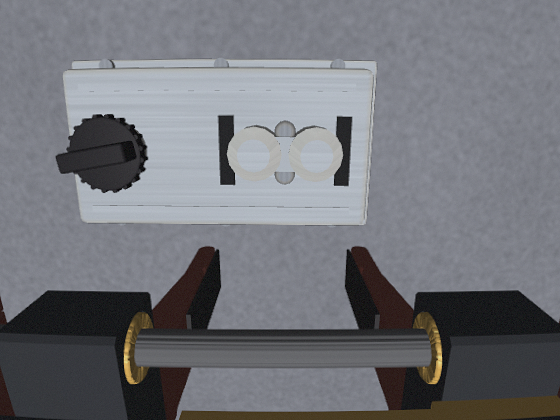

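Run:
```python
from h import *
im=cv2.imread('pics/w4.png')
cv2.imwrite('pics/tow4.png',cv2.resize(im[100:200,210:360],None,fx=5,fy=5,interpolation=cv2.INTER_CUBIC))
f=np.load('w4.npz');p=cam('wrist',dict(tool_pos=f['pos'],orientation=f['q']))
g=cv2.cvtColor(im,cv2.COLOR_BGR2GRAY)
m=np.zeros(g.shape,np.uint8); m[105:195,212:358]=(g[105:195,212:358]<70)
n,l,s,ce=cv2.connectedComponentsWithStats(m)
C=[]
for i in range(1,n):
    if s[i,4]>300:
        c=rect(l==i);r=cv2.minAreaRect(cast(p,c,53).astype(np.float32));print(s[i],r);C.append(r[0])
print('seat from strips',np.mean(C,0))
```

```text
[218 116  17  69 812] ((537.2451782226562, -195.3040008544922), (54.652225494384766, 11.6926851272583), 11.613174438476562)
[334 117  18  69 788] ((556.054443359375, -286.65142822265625), (54.82869338989258, 11.580862045288086), 11.546635627746582)
seat from strips [ 546.64981079 -240.97771454]
```

View pics/tow4.png

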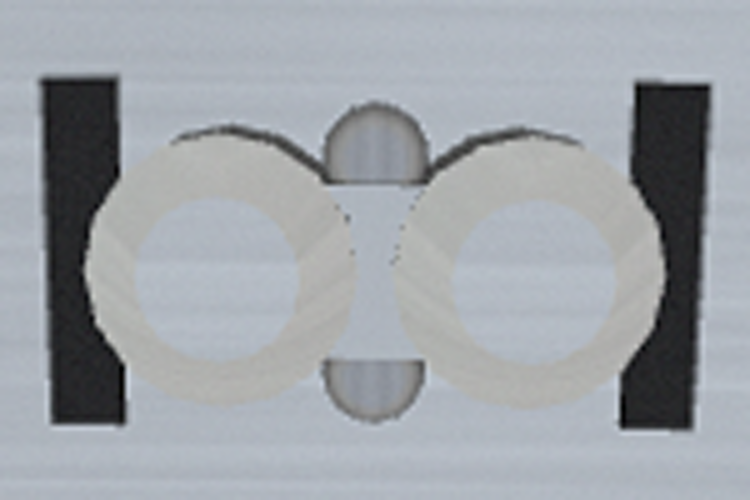

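```bash
python3 - <<'E'
from h import *
f=np.load('w4.npz');p=cam('wrist',dict(tool_pos=f['pos'],orientation=f['q']))
T=cast(p,(np.array([[216,281],[533,283.]])+.5)/5-.5+[210,100],83.5);d=T[0]-T[1];print(T.mean(0),np.linalg.norm(d),np.degrees(np.arctan2(d[1],d[0]))-90)
# strips in w1 by the same mask, right strip
E
python3 - <<'E'
from h import *
# grasp
c=[566.1,162.4];q=down(np.radians(76.0))
set_gripper(64)
env.reach([*c,190],q); print(env.move_l([*c,118.5],q,rate=100,f_stop=6))
set_gripper(0);env.hold(.2)
st=env.read_state();print(st['time_s'],st['width'],st['force'],st['tool_pos'])
env.move_l([*c,240],q,rate=150); env.hold(.1);st=env.read_state();print(st['time_s'],st['width'],st['force'],st['tool_pos'])
cv2.imwrite('pics/w5.png',viewer.camera('wrist'));cv2.imwrite('pics/s5.png',viewer.camera('scene'))
E
```

```text
[ 546.76414801 -240.92990977] 45.91975918497089 11.753075892454646
False
20.1917 15.714812072595809 [0.36499617 0.50058716 0.8853588 ] [566.09198673 162.39666886 118.49636848]
21.25 15.56996008564383 [-1.13712819 -0.09349509 -0.8506774 ] [565.48128756 162.24635768 238.7764413 ]
```

View pics/w5.png

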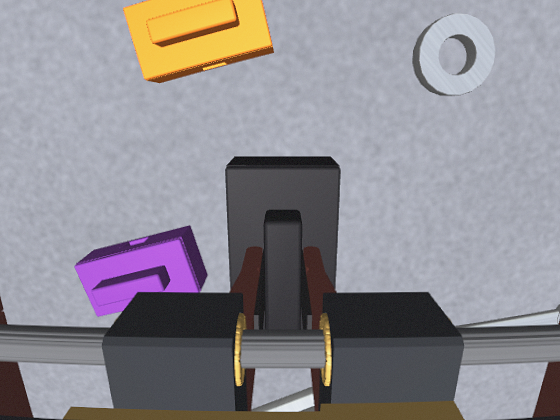

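View pics/s5.png

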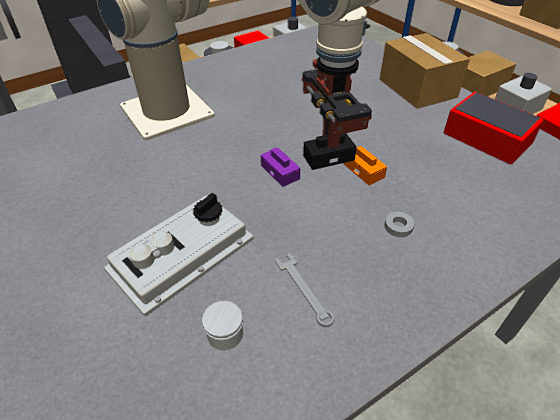

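Run:
```python
from h import *
st=env.read_state();im=cv2.imread('pics/w5.png')
cv2.imwrite('pics/w5z.png',cv2.convertScaleAbs(cv2.resize(im[145:215,215:350],None,fx=5,fy=5,interpolation=cv2.INTER_CUBIC),alpha=2.5))
```

```text
(no output)
```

View pics/w5z.png

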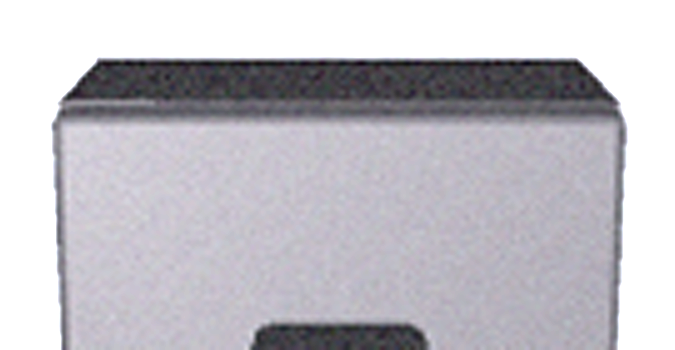

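Run:
```python
from h import *
st=env.read_state();p=cam('wrist',st)
P=cast(p,(np.array([[60,104],[620,104.]])+.5)/5-.5+[215,145],st['tool_pos'][2]-118.5+37)
Rm=R.from_quat(st['orientation']).as_matrix()
for q in P: print((np.r_[q,0]-np.r_[st['tool_pos'][:2],0])@Rm)
# above seat
q=down(np.radians(101.7)); env.reach([546.7,-240.95,240],q); env.hold(.1)
env.move_l([546.7,-240.95,208],q,rate=60); env.hold(.2)
s=env.read_state();print(s['time_s'],s['tool_pos'],s['force'],s['wrist_torque'],s['width'])
for z in (203,198,194,191): 
    r=env.move_l([546.7,-240.95,z],q,rate=40,f_stop=12);s=env.read_state();print(r,s['tool_pos'].round(2),s['force'].round(2),s['wrist_torque'].round(2))
    if r:break
cv2.imwrite('pics/w6.png',viewer.camera('wrist'));cv2.imwrite('pics/s6.png',viewer.camera('scene'))
```

```text
[ 4.94532207e+01 -2.46741295e+01 -4.98935170e-03]
[49.46354455 25.03528395 -0.08759408]
23.8333 [ 546.90178434 -241.06770857  208.4036046 ] [-0.33776252  0.33498582 -1.19860646] [-0.00028508 -0.00630596  0.02780369] 15.464487510022636
False [ 546.51 -240.87  202.72] [ 0.23 -0.64 -1.21] [ 0.01 -0.07 -0.04]
False [ 546.5  -240.86  197.61] [ 0.63  0.54 -0.78] [ 0.   -0.09  0.03]
False [ 546.53 -240.86  193.65] [ 0.61 -0.64 -1.02] [ 0.   -0.12  0.01]
False [ 546.59 -240.9   190.78] [-0.2  -0.06 -1.27] [-0.05 -0.11  0.  ]
```

View pics/s6.png

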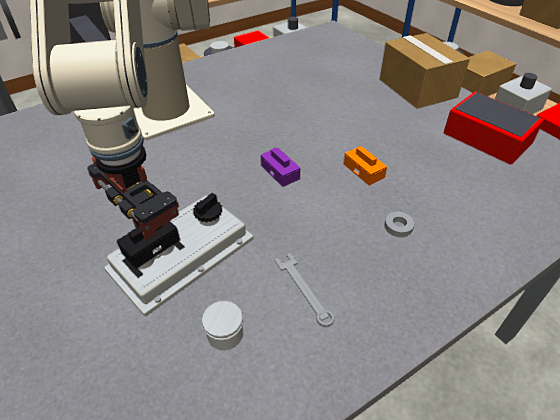

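The cover is over both towers with no contact force. I'll press it down now.

Run:
```python
from h import *
z=190
while z>170.5:
    z-=1
    env.move_l([546.7,-240.95,z],rate=20); s=env.read_state();print(round(s['time_s'],2),z,s['tool_pos'].round(2),s['force'].round(1),s['wrist_torque'].round(2))
    if s['force'][2]>30 or (s['tool_pos'][2]<174 and s['force'][2]>9): break
```

```text
25.23 189 [ 546.63 -240.92  188.86] [ 0.1  0.4 -1.1] [-0.06 -0.06 -0.04]
25.48 188 [ 546.71 -240.98  188.06] [ 0.6 -0.1 -0.6] [-0.08 -0.06  0.01]
25.73 187 [ 546.76 -241.07  187.25] [-1.   0.6  3.5] [-0.17  0.23 -0.02]
25.98 186 [ 546.93 -241.17  186.77] [-2.   0.5  7.7] [-0.13  0.44  0.01]
26.23 185 [ 547.12 -241.29  185.91] [-1.1 -0.3  6.8] [-0.15  0.33  0.01]
26.48 184 [ 547.15 -241.42  184.88] [-2.  -1.1  7.1] [-0.35  0.27  0.02]
26.73 183 [ 547.03 -241.45  183.55] [ 0.2 -3.1  4.9] [-0.52  0.19  0.03]
26.98 182 [ 546.79 -241.24  181.8 ] [ 0.4 -2.7 -0.7] [-0.75 -0.15  0.04]
27.23 181 [ 546.65 -241.    180.62] [ 0.4 -4.4 -1.8] [-0.75 -0.17 -0.  ]
27.48 180 [ 546.57 -240.83  179.61] [-0.7 -2.8 -3.3] [-0.59 -0.21 -0.  ]
27.73 179 [ 546.41 -240.72  178.43] [ 1.5 -3.1 -5.9] [-0.5  -0.27 -0.01]
27.98 178 [ 546.25 -240.7   177.18] [  2.1  -1.6 -10.4] [-0.49 -0.34  0.03]
28.23 177 [ 546.3  -240.66  176.39] [  0.9  -1.9 -10.7] [-0.25 -0.3  -0.05]
28.48 176 [ 546.3  -240.73  175.44] [  1.   -1.  -12.8] [-0.2  -0.25 -0.01]
28.73 175 [ 546.44 -240.79  174.47] [  1.8  -0.5 -15.1] [-0.16 -0.44 -0.02]
28.98 174 [ 546.52 -240.86  173.97] [ -1.1  -1.1 -10.4] [-0.04 -0.02  0.  ]
29.23 173 [ 546.79 -241.08  173.42] [-1.4  0.6 -4.3] [-0.07  0.16 -0.  ]
29.48 172 [ 547.15 -241.17  172.51] [-0.2 -0.5 -1.3] [-0.07  0.04  0.01]
29.73 171 [ 547.28 -241.15  171.46] [-0.  -1.   0.6] [-0.03 -0.16  0.  ]
29.98 170 [ 547.33 -241.15  171.46] [-3.1  0.   9.8] [ 0.19  0.35 -0.06]
```

Run:
```python
from h import *
def rd(n=6):
    F=[]
    for i in range(n): env.hold(.08); s=env.read_state(); F.append(s['force'])
    return s,np.mean(F,0),np.std(F,0)
s,F,sd=rd();print(round(s['time_s'],2),s['tool_pos'].round(2),F.round(2),sd.round(2),s['width'])
for z in (169.6,169.2,168.8,168.4):
    if F[2]>12: break
    env.move_l([546.7,-240.95,z],rate=10);s,F,sd=rd();print(z,round(s['time_s'],2),s['tool_pos'].round(2),F.round(2),sd.round(2),s['width'])
cv2.imwrite('pics/w7.png',viewer.camera('wrist'));cv2.imwrite('pics/s7.png',viewer.camera('scene'));cv2.imwrite('pics/t7.png',viewer.camera('top'))
im=cv2.imread('pics/s7.png');cv2.imwrite('pics/s7z.png',cv2.resize(im[180:320,90:270],None,fx=4,fy=4,interpolation=cv2.INTER_CUBIC))
```

```text
30.48 [ 547.31 -241.16  171.45] [-2.33  1.09  9.67] [0.49 0.4  0.33] 15.650851160848248
169.6 31.23 [ 547.31 -241.16  171.43] [-3.65  1.75 13.08] [0.6  0.38 0.27] 15.86865341857244
```

View pics/s7z.png

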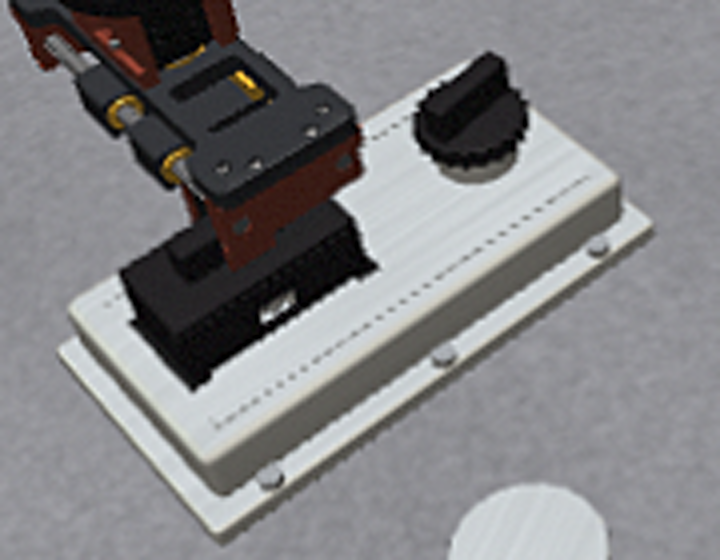

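View pics/w7.png

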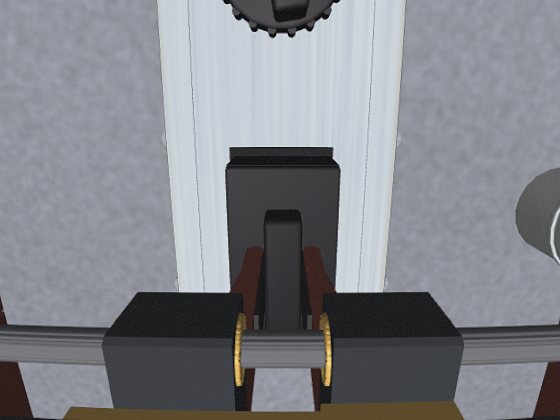

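Run:
```python
from h import *
a=cv2.imread('pics/top0.png').astype(int);b=cv2.imread('pics/t7.png').astype(int)
d=np.abs(a-b).max(2)
for n,(u,v,w) in dict(bearing=(181,153,18),spanner=(290,145,38),piston=(365,138,20)).items(): print(n,d[v-w:v+w,u-w//2:u+w//2].mean(),(d[v-w:v+w,u-w//2:u+w//2]>40).sum())
f=np.load('w4.npz');p=cam('wrist',dict(tool_pos=f['pos'],orientation=f['q']))
im=cv2.imread('pics/w4.png');cv2.imwrite('pics/cap4.png',cv2.convertScaleAbs(cv2.resize(im[105:200,50:155],None,fx=5,fy=5,interpolation=cv2.INTER_CUBIC),alpha=2.5))
s=env.read_state();print(s['time_s'],s['force'],s['tool_pos'])
```

```text
bearing 4.035493827160494 0
spanner 4.01281163434903 0
piston 4.52625 0
31.3833 [-3.41646827  1.09183803 12.63694937] [ 547.30542269 -241.15709833  171.41287855]
```

View pics/cap4.png

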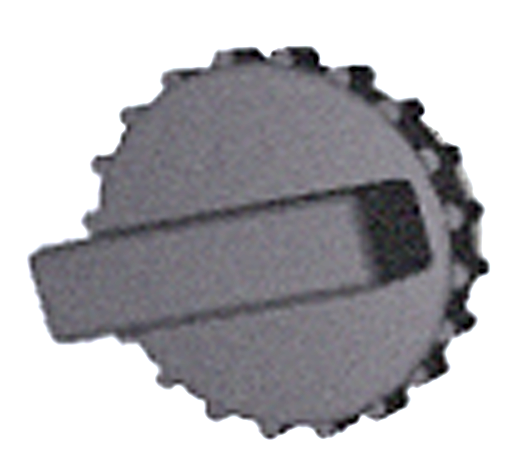

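View pics/t7.png

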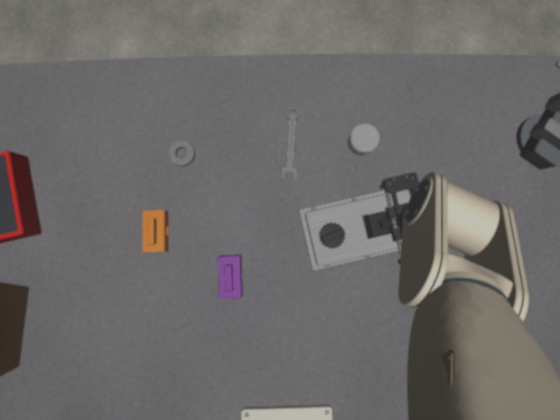

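Run:
```python
from h import *
workorder.sign_off(); s=env.read_state(); print(s['time_s'],s['force'],s['tool_pos'])
```

```text
the job is handed in; nothing more can be done
the job is handed in; nothing more can be done
```

I turned the filler cap to its stop, then fitted the black coil cover over the plug towers and pressed it home. The job was handed in at about 31 s with the arm still pressing. No verdict was reported.

- **Cap:** it turned about 1.33 rad clockwise, then the wrist torque rose from about 0.15 to 0.6 N m at the stop. A picture taken afterwards put the bar about 79° from the head's x axis. The 1.4 rad stop is 80°, so the two agree within what I can read from the picture.
- **Cover:**
  - It went over the towers with no contact force, and the snap showed in the force. The push past the clips read lower than the 10–16 N described, about 8 N in 1 mm steps.
  - After that the clips pulled the cover down before it stopped on the gasket.
  - The tool stopped at z = 171.4 mm, against 171.5 mm expected for fully home, and barely moved when I pressed harder.
  - The scene picture shows a clip in the one window visible from that side; the far window could not be seen.
- **Final push:** about 13 N downward (12.6 N at the last reading), with about 3.5 N sideways and the rib still gripped.
- **Bystanders:** the spanner, bearing and piston look unchanged between the first and last top views.

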